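# Pack a pile of tea cartons into its gift box

### The job

Pick up the three slim tea cartons together as one pile from the marble plinth, lay the pile over onto its long edges in the middle of the cork mat and let go of it. Then take the whole pile again and put it into the open gift box: lean it lengthways so that one end goes in first, well below the rim along that end wall while the other end is still clearly higher, then bring it level until all three cartons stand on the box floor on their long edges, and let go. Leave everything else on the counter where it is.

Things in the scene. Friction and masses are not known exactly. Their poses are not given: they have to be found in the camera images.
- teal_mid (a point): Centre of the teal slim tea carton, a loose rigid box, 50 to 100 g. Its x axis is the 16 mm thickness, y the 66 mm width, z the 100 mm length. At the start it stands on a short end (z up) on the marble plinth, face to face with the other two: a pile 48 mm thick along x (gaps under 0.5 mm), colours in any order, held together only by squeezing it across the 48 mm.
- pink_mid (a point): Centre of the pink slim tea carton, a loose rigid box, 50 to 100 g. Its x axis is the 16 mm thickness, y the 66 mm width, z the 100 mm length. At the start it stands on a short end (z up) on the marble plinth, face to face with the other two: a pile 48 mm thick along x (gaps under 0.5 mm), colours in any order, held together only by squeezing it across the 48 mm.
- orange_mid (a point): Centre of the orange slim tea carton, a loose rigid box, 50 to 100 g. Its x axis is the 16 mm thickness, y the 66 mm width, z the 100 mm length. At the start it stands on a short end (z up) on the marble plinth, face to face with the other two: a pile 48 mm thick along x (gaps under 0.5 mm), colours in any order, held together only by squeezing it across the 48 mm.
- plinth: White marble plinth, a slab 130 mm (x) x 150 mm (y), 16 mm high, fixed; origin at the centre of its underside on the table (height 0), z up. The pile stands at its middle. It may be to the left or to the right, with the gift box on the other side.
- mat: Cork mat, 130 mm (x) x 160 mm (y), 6 mm thick, fixed, on the table between plinth and gift box; origin at the centre of its underside (height 0), z up.
- giftbox: Open dark green gift box, gold line round it, cream floor, fixed; origin at the centre of its underside on the table (height 0), z up, long side along y. Inside 54 mm (x) x 106 mm (y), walls 4 mm; floor 4 mm and rim 34 mm above the origin (30 mm deep). End walls at +y and -y. The pile on its long edges is 66 mm tall and stands 36 mm proud of the rim: hold it up there.
- pink_tin: Bystander: pink tea tin, loose, 70 x 70 mm, 95 mm tall; origin at the centre of its underside. Leave it alone.
- gold_tin: Bystander: gold tea tin, loose, 60 x 60 mm, 130 mm tall; origin at the centre of its underside. Leave it alone.
- teapot: Bystander: mint-green teapot, loose, about 132 mm across the belly, 125 mm tall, spout along its +y and handle along its -y reaching 106 mm from its axis; origin at the centre of its underside. Leave it alone.
- cup: Bystander: mint-green cup, loose, 76 mm across the rim, 50 mm tall; origin at the centre of its underside. Leave it alone.
- honey: Bystander: amber honey jar, loose, 48 mm across, 60 mm tall, red cap; origin at the centre of its underside. Leave it alone.
- spoon: Bystander: wooden spoon, loose, 160 mm long, lying flat; origin at the centre of its underside, its length along its x. Leave it alone.
- jam: Bystander: clear jam jar, loose, 52 mm across, 70 mm tall, red cap; origin at the centre of its underside. Leave it alone.

How it is judged:
By the outcome, as a careful person would: the job done as asked, in the order asked, and still so for the second after the job is handed in, with the robot touching nothing.
It also fails if it takes over 67 s, if anything falls off the work surface, if the arm or the gripper's body presses on something with over 40 N, if the wrist force passes 120 N, or if a joint passes its speed limit or range.

### The arm

A 6-joint arm with a two-finger parallel gripper is mounted at the origin on the work surface. World frame = base frame: x ahead of the robot, y to its left, z up, the work surface at z = 0. Lengths are in mm, angles in rad, forces in N, time in s.
With the tool pointing down it reaches from about 375 to 975 mm from the base axis. Payload 3.8 kg.
Tool frame: the origin (TCP) lies on the centre line of the jaws, within the pads' length; the fingertips stand 14 mm ahead of it and the grasp point (between the pads) lies 5 mm behind it; z points along the fingers, y is the line along which they close (so a half turn about z gives the same grasp; the last joint's range is limited). The gripper opens to 85 mm and grips with 20 to 120 N. Pads are 22 mm wide; open, the fingers measure 114 mm over their backs; the gripper's body (76 mm by 85 mm) begins 54 mm behind the grasp point. The pads swing forward as they close: fully open they stand 13 mm farther back than shut.
Start: joints at [-1.376, 0.264, 1.604, -0, 1.274, -0.037], TCP at [155.062, -656.943, 209.98] pointing down, gripper open.
Joint ranges: [-2.63, 2.63], [-0.94, 2.18], [0.31, 2.57], [-1.31, 4.45], [0, 2.66], [-2.55, 2.55]. Speed limits (rad/s): [2.57, 2.57, 3.14, 3.14, 3.14, 3.14].

### API

Orientations are given as a unit quaternion [w, x, y, z].
In Python, from station import monitor, capture, order, recognise, masks_of gives the robot as it stands.
- The arm moves only by the tool apply_moves, never from a script. Its argument "commands" is a list of rows, each an object of numbers: "x", "y", "z": the shift along the tool's x, y, z in units of 25 mm (1.0 is 25 mm); "ax", "ay", "az": the turn, a rotation vector about the tool's x, y, z in units of 10 degrees (1.0 is 10 degrees). A call has 1 to 10 rows; each row shifts and turns the commanded pose from where the row before left it, along the tool's axes as they then stand; what a row does not reach is not made up. A row lasts 1/8 s, in which the tool goes at most 62.5 mm and 10.7 degrees, less where a joint would pass 70% of its speed; a pose out of reach is approached as far as the arm can. A call with a number of a shift or a turn outside -1 to 1 is refused whole. A call with a gripper value outside its range is refused whole. "fingers" is the opening, from -1 (shut) to 1 (fully open), so that 0 is half open, set as the call begins (left out, the last holds). The fingers move at their own pace and stop on an object; "squeeze" is the grip in N (left out, the last holds). Time passes only in rows, so rows that do not move let the fingers close. It gives the time, the measured TCP pose, the force, the opening and the grip force at its end, in the units of the state.
- monitor.get_obs(): the state, without advancing time (a new reading comes with each control period).
- capture(name): name is "side" or "top" or "wrist"; returns a dict with "color" (384x512x3 uint8, red, green, blue), "range_z" (384x512 float32, mm along the optical axis (not along the pixel's ray), 0 where there is no reading), "fx", "fy", "cx", "cy" (pixels), "camera_from_world" (4x4, takes a point from world to camera coordinates); the wrist camera has in their place "hand_eye" (4x4, takes a point from camera to tool coordinates, whose origin is the TCP and whose axes are the flange's). Camera axes: x right, y up, looking along -z (the intrinsics and any distortion apply to the point x, -y, -z); pixel columns grow to the right and rows downward; lengths in mm; the calibration is good to about 2 mm. A picture is of the moment at which its call begins: read the wrist's pose just before it.
- order.finish_job(): hands the job in; it is judged then, once.
Trained networks look in a picture, given as the dict that the camera call returned (one of the last four; its "shot" number tells which), for a name from the list of things; names that differ only in an ending like _2 or _b are one class to them, and where a whole thing is asked for, a point or a joint stands for the part that bears it (a point fixed in the world has none). Each returns a list of dicts, best first, with "p" (0 to 1); they miss things now and then, are a little off and sometimes report something else, mostly with a low value. They report only what shows in the picture. A call takes as long as a camera call.
- recognise(target, picture): "box" ([left, top, right, bottom] as shares, 0 to 1, of the picture: columns of its width, rows of its height, round what is visible of it).
- masks_of(target, picture): "pixels" (384x512 bool, what is visible of it) and "box" ([left, top, right, bottom] as shares, 0 to 1, of the picture: columns of its width, rows of its height, round what is visible of it).
The state is a dict: "clock": time; "joints": joint angles; "qd": joint speeds; "tau": joint torques, N m; "eef_pos": TCP position; "eef_rot": TCP orientation; "wrist_force": force on the tool from outside, world axes, zero at the start; "torque": the same for the moment, N m; "gripper_width": finger opening in mm; "grip_force": force on a finger pad.
Only numpy, scipy, OpenCV 4.12 (cv2) and the standard library are available. Lean on these libraries where they do the work, as an engineer would, in place of code of your own. Each camera call takes 0.05 s, during which the arm holds its last target. There are 200 camera calls.

## Working session

There is one attempt and no reset: what is moved stays moved. The work goes in short steps, Python scripts to look and compute and a tool call to move; the robot and the scene stay as the last step left them, time stands still between calls to the robot, and variables do not carry over. Pictures are saved under pics/ and viewed, at most 10 in all, crops included, and the job is handed in when it is done.

Besides the shell and the picture viewer there is one more tool, called after ">>>" as name([rows], argument=value, ...), one row to a line, values as JSON. apply_moves: Moves the arm, as the interface text tells. Its arguments: {"type":"object","properties":{"commands":{"type":"array"},"fingers":{"type":"number"},"squeeze":{"type":"number"}},"required":["commands"]}

```bash
mkdir -p pics; ls
python3 - <<'E'
from station import monitor,capture
import cv2,numpy as np
o=monitor.get_obs(); print({k:np.round(v,3).tolist() for k,v in o.items()})
a=capture("side");b=capture("top")
for n,c in(("side",a),("top",b)):
    print(n,c["fx"],c["fy"],c["cx"],c["cy"],[k for k in c],np.round(c["camera_from_world"],3).tolist())
cv2.imwrite("pics/both.png",np.vstack([cv2.resize(x["color"],(400,300)) for x in(a,b)])[:,:,::-1])
E
```

```text
pics
{'clock': 0.0, 'joints': [-1.376, 0.265, 1.605, 0.0, 1.274, -0.037], 'qd': [-0.001, 0.0, -0.0, -0.001, -0.0, -0.0], 'tau': [-0.001, -51.511, -36.731, 0.0, 0.013, 0.0], 'eef_pos': [154.946, -656.172, 208.652], 'eef_rot': [-0.001, 0.993, 0.116, -0.0], 'wrist_force': [0.208, -0.48, 0.29], 'torque': [0.018, -0.021, 0.015], 'grip_force': 0.0, 'gripper_width': 85.152}
side 396.4402894396378 396.4402894396378 250.9891535129412 190.36226120185916 ['color', 'range_z', 'fx', 'fy', 'cx', 'cy', 'camera_from_world', 'shot'] [[-0.92, -0.392, 0.004, 520.461], [0.313, -0.729, 0.608, -246.106], [-0.235, 0.561, 0.794, -1016.963], [0.0, 0.0, 0.0, 1.0]]
top 447.37348027083425 447.37348027083425 255.08770203124104 188.5883336836481 ['color', 'range_z', 'fx', 'fy', 'cx', 'cy', 'camera_from_world', 'shot'] [[-0.017, -1.0, 0.007, -53.285], [0.989, -0.016, 0.15, -584.253], [-0.15, 0.009, 0.989, -1280.383], [0.0, 0.0, 0.0, 1.0]]
```

View pics/both.png

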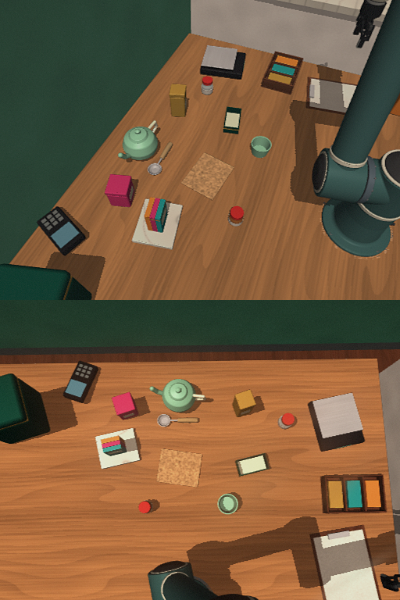

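The side view (top half) and top view (bottom half) show the pile on the plinth at left (about 110,447 in the lower picture). The mat is in the middle (180,467), with the gift box at right (252,464). The cup (228,503) and gold tin (245,403) flank the box. Next I'll measure the poses from masks and depth.

```bash
cat > h.py <<'E'
from station import monitor,capture,recognise,masks_of
import numpy as np,cv2
from scipy.spatial.transform import Rotation as R
def T_world(c,obs=None):
    if "camera_from_world" in c: return np.linalg.inv(c["camera_from_world"])
    M=np.eye(4); q=obs["eef_rot"]; M[:3,:3]=R.from_quat([q[1],q[2],q[3],q[0]]).as_matrix(); M[:3,3]=obs["eef_pos"]
    return M@c["hand_eye"]
def cloud(c,obs=None):
    v,u=np.mgrid[:384,:512]; z=c["range_z"].astype(float)
    P=np.stack([(u-c["cx"])/c["fx"]*z,-(v-c["cy"])/c["fy"]*z,-z,np.ones_like(z)],-1)
    W=(P@T_world(c,obs).T)[...,:3]; W[z<=0]=np.nan
    return W
def rect(p):
    (cx,cy),(w,h),a=cv2.minAreaRect(p.astype(np.float32))
    if w<h: w,h,a=h,w,a+90
    return np.round([cx,cy,w,h,(a+90)%180-90],1)   # angle of long side from world x
def state():
    o=monitor.get_obs(); print({k:np.round(o[k],3).tolist() for k in("clock","joints","eef_pos","eef_rot","wrist_force","grip_force","gripper_width")}); return o
E
python3 - <<'E'
from h import *
for cam in("top","side"):
    c=capture(cam); W=cloud(c)
    for n in["teal_mid","pink_mid","orange_mid","plinth","mat","giftbox","pink_tin","gold_tin","teapot","cup","honey","spoon","jam"]:
        m=masks_of(n,c)
        if not m: print(cam,n,"none"); continue
        p=W[m[0]["pixels"]]; p=p[~np.isnan(p[:,0])]
        zt=np.percentile(p[:,2],[3,50,97]).round(1); s=p[p[:,2]>zt[2]-6]
        print(cam,n,round(m[0]["p"],2),"z",zt,"top",rect(s[:,:2]),"n",len(s))
E
```

```text
top teal_mid 0.6 z [ 19.2 105.2 120.7] top [575.3 249.4  65.6  17.5 -79.1] n 113
top pink_mid 0.63 z [ 50.9 116.2 121.7] top [590.5 253.3  63.4  16.8 -76.9] n 89
top orange_mid 0.64 z [ 0.4 12.7 23.4] top [699.6  18.6 153.5  35.5 -82.4] n 83
top plinth 0.8 z [ 7.2 16.9 22.7] top [590.1 252.8 149.2 129.8 -77.6] n 804
top mat 0.85 z [ 1.1  6.7 11.9] top [511.7  14.6 158.8 129.2  81.2] n 1373
top giftbox 0.69 z [-0.   6.5 36.7] top [ 516.7 -264.1  114.5   62.5  -77. ] n 150
top pink_tin 0.58 z [ 12.8  94.2 100.4] top [745.  215.6  70.3  69.1  18.3] n 388
top gold_tin 0.67 z [ 19.6 128.2 134.5] top [ 742.4 -231.4   59.4   59.    18.3] n 333
top teapot 0.89 z [ 50.1  87.5 110.3] top [788.   11.5  57.4  55.3 -56.2] n 224
top cup 0.61 z [ 0.9 10.8 53. ] top [ 371.5 -164.3   72.5   71.3   88.7] n 107
top honey 0.51 z [17.4 58.9 65.4] top [365.4 140.4  39.8  36.5  88.9] n 107
top spoon 0.57 z [-0.2 12.4 23.3] top [689.4  20.6 154.9  43.6  83.3] n 100
top jam 0.74 z [19.2 68.2 74.2] top [ 683.7 -398.7   43.8   43.    48.6] n 147
side teal_mid 0.73 z [ 23.9  97.9 117.7] top [577.6 251.5  66.8  
[... 281 characters left out ...]
[2.2 5.6 8.9] top [513.7  16.6 161.5 128.6  81.2] n 2003
side giftbox 0.63 z [ 1.   7.9 35.3] top [ 518.7 -261.9  119.5   61.3  -77.2] n 113
side pink_tin 0.84 z [ 3.6 91.8 97.1] top [748.2 217.6  72.2  71.5 -73.6] n 681
side gold_tin 0.89 z [ 13.8  97.4 131.8] top [ 745.2 -231.2   64.    60.4  -73.2] n 262
side teapot 0.84 z [  0.4  82.  107.8] top [789.3  12.7  59.4  57.2 -73.1] n 257
side cup 0.6 z [ 2.3 28.3 50.9] top [ 372.1 -163.7   76.2   70.3  -74.5] n 120
side honey 0.61 z [11.1 57.2 62.3] top [368.3 143.3  41.4  39.3 -71.2] n 208
side spoon 0.84 z [ 1.7 10.8 20.9] top [699.3   1.5 109.5  15.7  89.8] n 98
side jam 0.54 z [ 8.6 48.4 71.8] top [ 685.  -397.5   44.4   44.1  -75.6] n 99
```

>>> apply_moves([
  {"x": 1, "y": -0.9, "z": -0.1},
  {"x": 1, "y": -0.9, "z": -0.1},
  {"x": 1, "y": -0.9, "z": -0.1},
  {"x": 1, "y": -0.9, "z": -0.1},
  {"x": 1, "y": -0.9, "z": -0.1},
  {"x": 1, "y": -0.9, "z": -0.1},
  {"x": 1, "y": -0.9, "z": -0.1},
  {"x": 1, "y": -0.9, "z": -0.1},
  {"x": 1, "y": -0.9},
  {"x": 1, "y": -0.9},
], fingers=1, squeeze=70)

```text
schema error: expected keys x, y, z, ax, ay, az
```

>>> apply_moves([
  {"x": 1, "y": -0.9},
  {"x": 1, "y": -0.9},
  {"x": 1, "y": -0.9},
  {"x": 1, "y": -0.9},
  {"x": 1, "y": -0.9},
  {"x": 1, "y": -0.9},
  {"x": 1, "y": -0.9},
  {"x": 1, "y": -0.9},
  {"x": 1, "y": -0.9},
  {"x": 1, "y": -0.9},
])

```text
schema error: expected keys x, y, z, ax, ay, az
```

>>> apply_moves([
  {"x": 1, "y": -0.9},
  {"x": 1, "y": -0.9},
  {"x": 1, "y": -0.9},
  {"x": 1, "y": -0.9},
  {"x": 1, "y": -0.6},
  {"az": -1},
  {"az": -1},
  {"az": -1},
  {"az": -1},
  {"az": -1},
])

```text
schema error: expected keys x, y, z, ax, ay, az
```

>>> apply_moves([
  {"az": -1},
  {"az": -1},
  {"az": -1},
  {"az": -0.9},
  {"ay": 1},
  {"ay": 1},
  {"ay": 1},
])

```text
schema error: expected keys x, y, z, ax, ay, az
```

```bash
python3 -c "
from h import *
o=state();q=o['eef_rot'];print(R.from_quat([q[1],q[2],q[3],q[0]]).as_matrix().round(3))"
```

```text
{'clock': 1.5, 'joints': [-1.376, 0.264, 1.604, 0.0, 1.274, -0.037], 'eef_pos': [155.065, -656.955, 209.982], 'eef_rot': [0.0, 0.993, 0.116, 0.0], 'wrist_force': [-0.151, 0.652, -0.479], 'grip_force': 0.0, 'gripper_width': 85.43}
[[ 0.973  0.23   0.   ]
 [ 0.23  -0.973 -0.   ]
 [ 0.     0.    -1.   ]]
```

>>> apply_moves([
  {"x": 1, "y": -0.9, "z": -0.1, "ax": 0, "ay": 0, "az": 0},
  {"x": 1, "y": -0.9, "z": -0.1, "ax": 0, "ay": 0, "az": 0},
  {"x": 1, "y": -0.9, "z": -0.1, "ax": 0, "ay": 0, "az": 0},
  {"x": 1, "y": -0.9, "z": -0.1, "ax": 0, "ay": 0, "az": 0},
  {"x": 1, "y": -0.9, "z": -0.1, "ax": 0, "ay": 0, "az": 0},
  {"x": 1, "y": -0.9, "z": -0.1, "ax": 0, "ay": 0, "az": 0},
  {"x": 1, "y": -0.9, "z": -0.1, "ax": 0, "ay": 0, "az": 0},
  {"x": 1, "y": -0.9, "z": -0.1, "ax": 0, "ay": 0, "az": 0},
  {"x": 1, "y": -0.9, "z": 0, "ax": 0, "ay": 0, "az": 0},
  {"x": 1, "y": -0.9, "z": 0, "ax": 0, "ay": 0, "az": 0},
], fingers=1, squeeze=70)

```text
clock: 2.75
eef_pos: [347.3, -379.7, 230.3]
eef_rot: [0.0, 0.993, 0.116, 0.0]
wrist_force: [-0.0, 0.1, -0.6]
gripper_width: 85.9
grip_force: 0.0
```

>>> apply_moves([
  {"x": 1, "y": -0.9, "z": 0, "ax": 0, "ay": 0, "az": 0},
  {"x": 1, "y": -0.9, "z": 0, "ax": 0, "ay": 0, "az": 0},
  {"x": 1, "y": -0.9, "z": 0, "ax": 0, "ay": 0, "az": 0},
  {"x": 1, "y": -0.9, "z": 0, "ax": 0, "ay": 0, "az": 0},
  {"x": 1, "y": -0.9, "z": 0, "ax": 0, "ay": 0, "az": 0},
  {"x": 1, "y": -0.9, "z": 0, "ax": 0, "ay": 0, "az": 0},
  {"x": 1, "y": -0.9, "z": 0, "ax": 0, "ay": 0, "az": 0},
  {"x": 1, "y": -0.9, "z": 0, "ax": 0, "ay": 0, "az": 0},
  {"x": 1, "y": -0.9, "z": 0, "ax": 0, "ay": 0, "az": 0},
  {"x": 1, "y": -0.9, "z": 0, "ax": 0, "ay": 0, "az": 0},
])

```text
clock: 4.0
eef_pos: [538.9, -103.1, 230.2]
eef_rot: [0.0, 0.993, 0.116, 0.0]
wrist_force: [0.2, 0.2, -0.6]
gripper_width: 85.3
grip_force: 0.0
```

>>> apply_moves([
  {"x": 1, "y": -0.9, "z": 0, "ax": 0, "ay": 0, "az": 0},
  {"x": 1, "y": -0.9, "z": 0, "ax": 0, "ay": 0, "az": 0},
  {"x": 1, "y": -0.9, "z": 0, "ax": 0, "ay": 0, "az": 0},
  {"x": 1, "y": -0.9, "z": 0, "ax": 0, "ay": 0, "az": 0},
  {"x": 1, "y": -0.6, "z": 0, "ax": 0, "ay": 0, "az": 0},
  {"x": 0, "y": 0, "z": 0, "ax": 0, "ay": 0, "az": -1},
  {"x": 0, "y": 0, "z": 0, "ax": 0, "ay": 0, "az": -1},
  {"x": 0, "y": 0, "z": 0, "ax": 0, "ay": 0, "az": -1},
  {"x": 0, "y": 0, "z": 0, "ax": 0, "ay": 0, "az": -1},
  {"x": 0, "y": 0, "z": 0, "ax": 0, "ay": 0, "az": -1},
])

```text
clock: 5.25
eef_pos: [635.8, 26.8, 230.0]
eef_rot: [-0.0, 0.85, 0.527, -0.0]
wrist_force: [-0.7, -0.1, -0.3]
gripper_width: 85.6
grip_force: 0.0
```

>>> apply_moves([
  {"x": 0, "y": 0, "z": 0, "ax": 0, "ay": 0, "az": -1},
  {"x": 0, "y": 0, "z": 0, "ax": 0, "ay": 0, "az": -1},
  {"x": 0, "y": 0, "z": 0, "ax": 0, "ay": 0, "az": -1},
  {"x": 0, "y": 0, "z": 0, "ax": 0, "ay": 0, "az": -0.9},
  {"x": 0, "y": 0, "z": 0, "ax": 0, "ay": 1, "az": 0},
  {"x": 0, "y": 0, "z": 0, "ax": 0, "ay": 1, "az": 0},
  {"x": 0, "y": 0, "z": 0, "ax": 0, "ay": 1, "az": 0},
])

```text
clock: 6.12
eef_pos: [636.7, 26.7, 231.7]
eef_rot: [-0.202, 0.605, 0.752, 0.165]
wrist_force: [0.4, 0.3, 0.0]
gripper_width: 85.3
grip_force: 0.0
```

```bash
python3 -c "
from h import *
o=state();q=o['eef_rot'];print(R.from_quat([q[1],q[2],q[3],q[0]]).as_matrix().round(3))"
```

```text
{'clock': 6.125, 'joints': [-0.262, 0.314, 1.593, 0.467, 1.501, -0.574], 'eef_pos': [636.712, 26.719, 231.678], 'eef_rot': [-0.202, 0.605, 0.752, 0.165], 'wrist_force': [0.404, 0.323, 0.022], 'grip_force': 0.0, 'gripper_width': 85.3}
[[-0.186  0.977 -0.104]
 [ 0.844  0.213  0.493]
 [ 0.504  0.004 -0.864]]
```

>>> apply_moves([
  {"x": 0, "y": 0, "z": 0, "ax": 0, "ay": 1, "az": 0},
  {"x": 0, "y": 0, "z": 0, "ax": 0, "ay": 1, "az": 0},
  {"x": 0, "y": 0, "z": 0, "ax": 0, "ay": 1, "az": 0},
  {"x": 0, "y": 0, "z": 0, "ax": 0, "ay": 1, "az": 0},
  {"x": 0, "y": 0, "z": 0, "ax": 0, "ay": 0.5, "az": 0},
  {"x": 0, "y": 0, "z": 0, "ax": 0, "ay": 0, "az": 0},
])

```text
clock: 6.88
eef_pos: [635.2, 26.3, 226.9]
eef_rot: [-0.476, 0.499, 0.616, 0.381]
wrist_force: [0.3, 0.6, -0.1]
gripper_width: 85.5
grip_force: 0.0
```

Run:
```python
from h import *
o=state();q=o['eef_rot'];M=R.from_quat([q[1],q[2],q[3],q[0]]).as_matrix();print(M.round(3))
for n,t in(("pre",(613.8,154.9,93.2)),("grasp",(591,258.7,64.7))): print(n,((np.array(t)-o['eef_pos'])@M/25).round(2))
o=monitor.get_obs();c=capture("wrist");W=cloud(c,o)
for n in("teal_mid","pink_mid","orange_mid"):
    m=masks_of(n,c)
    if m:
        p=W[m[0]["pixels"]];p=p[~np.isnan(p[:,0])];print(n,m[0]["p"],np.percentile(p,[3,50,97],axis=0).round(1).tolist())
cv2.imwrite("pics/w1.png",c["color"][:,:,::-1])
```

```text
{'clock': 6.875, 'joints': [-0.457, 0.675, 1.515, 0.935, 1.919, -0.821], 'eef_pos': [635.207, 26.299, 226.881], 'eef_rot': [-0.476, 0.499, 0.616, 0.381], 'wrist_force': [0.255, 0.602, -0.06], 'grip_force': 0.0, 'gripper_width': 85.496}
[[-0.05   0.977 -0.206]
 [ 0.252  0.212  0.944]
 [ 0.967 -0.005 -0.257]]
pre [-3.83  0.28  6.41]
grasp [-3.84  0.27 10.81]
teal_mid 0.71 [[567.6, 216.4, 16.3], [582.0, 218.9, 88.7], [591.1, 276.4, 115.5]]
pink_mid 0.94 [[585.3, 219.6, 20.8], [597.6, 222.3, 90.1], [606.8, 277.0, 115.4]]
orange_mid 0.67 [[600.9, 223.2, 20.7], [613.7, 225.8, 90.7], [622.7, 280.5, 115.5]]
```

View pics/w1.png

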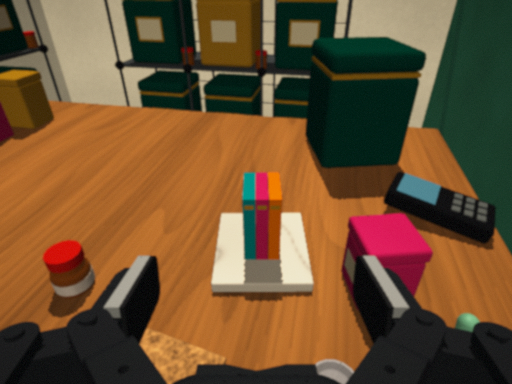

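The wrist view shows the pile (240–282, 172–260) standing centrally on the plinth, with the jaws aligned across it. Now I'll approach and grip.

>>> apply_moves([
  {"x": -0.55, "y": 0.04, "z": 0.9, "ax": 0, "ay": 0, "az": 0},
  {"x": -0.55, "y": 0.04, "z": 0.9, "ax": 0, "ay": 0, "az": 0},
  {"x": -0.55, "y": 0.04, "z": 0.9, "ax": 0, "ay": 0, "az": 0},
  {"x": -0.55, "y": 0.04, "z": 0.9, "ax": 0, "ay": 0, "az": 0},
  {"x": -0.55, "y": 0.04, "z": 0.9, "ax": 0, "ay": 0, "az": 0},
  {"x": -0.55, "y": 0.04, "z": 0.9, "ax": 0, "ay": 0, "az": 0},
  {"x": -0.55, "y": 0.04, "z": 0.9, "ax": 0, "ay": 0, "az": 0},
  {"x": 0, "y": 0, "z": 0, "ax": 0, "ay": 0, "az": 0},
])

```text
clock: 8.07
eef_pos: [613.8, 154.4, 94.2]
eef_rot: [-0.476, 0.498, 0.617, 0.381]
wrist_force: [0.2, -0.3, -0.3]
gripper_width: 85.3
grip_force: 0.0
```

Run:
```python
from h import *
o=state();q=o['eef_rot'];M=R.from_quat([q[1],q[2],q[3],q[0]]).as_matrix();print(M.round(3))
for n,t in(("grasp",(590.5,259,64.7)),): print(n,((np.array(t)-o['eef_pos'])@M/25).round(2))
```

```text
{'clock': 8.075, 'joints': [-0.308, 0.761, 1.68, 1.0, 1.687, -0.97], 'eef_pos': [613.801, 154.373, 94.21], 'eef_rot': [-0.476, 0.498, 0.617, 0.381], 'wrist_force': [0.159, -0.348, -0.251], 'grip_force': 0.0, 'gripper_width': 85.306}
[[-0.051  0.977 -0.208]
 [ 0.252  0.215  0.944]
 [ 0.966 -0.004 -0.257]]
grasp [-0.04 -0.01  4.45]
```

>>> apply_moves([
  {"x": 0, "y": 0, "z": 0.9, "ax": 0, "ay": 0, "az": 0},
  {"x": 0, "y": 0, "z": 0.9, "ax": 0, "ay": 0, "az": 0},
  {"x": 0, "y": 0, "z": 0.9, "ax": 0, "ay": 0, "az": 0},
  {"x": 0, "y": 0, "z": 0.9, "ax": 0, "ay": 0, "az": 0},
  {"x": 0, "y": 0, "z": 0.4, "ax": 0, "ay": 0, "az": 0},
  {"x": 0, "y": 0, "z": 0.4, "ax": 0, "ay": 0, "az": 0},
  {"x": 0, "y": 0, "z": 0, "ax": 0, "ay": 0, "az": 0},
])

```text
clock: 8.95
eef_pos: [592.7, 256.9, 67.6]
eef_rot: [-0.474, 0.498, 0.618, 0.382]
wrist_force: [-0.4, 0.2, 0.4]
gripper_width: 85.1
grip_force: 0.0
```

>>> apply_moves([
  {"x": 0, "y": 0, "z": 0, "ax": 0, "ay": 0, "az": 0},
  {"x": 0, "y": 0, "z": 0, "ax": 0, "ay": 0, "az": 0},
  {"x": 0, "y": 0, "z": 0, "ax": 0, "ay": 0, "az": 0},
  {"x": 0, "y": 0, "z": 0, "ax": 0, "ay": 0, "az": 0},
  {"x": 0, "y": 0, "z": 0, "ax": 0, "ay": 0, "az": 0},
  {"x": 0, "y": 0, "z": 0, "ax": 0, "ay": 0, "az": 0},
  {"x": 0, "y": 0, "z": 0, "ax": 0, "ay": 0, "az": 0},
  {"x": 0, "y": 0, "z": 0, "ax": 0, "ay": 0, "az": 0},
], fingers=-1, squeeze=70)

```text
clock: 9.95
eef_pos: [593.4, 256.4, 68.1]
eef_rot: [-0.474, 0.498, 0.618, 0.382]
wrist_force: [1.0, -3.0, 3.5]
gripper_width: 46.2
grip_force: 75.7
```

Run:
```python
from h import *
o=state();q=o['eef_rot'];M=R.from_quat([q[1],q[2],q[3],q[0]]).as_matrix();print(M.round(3))
c=capture("side");cv2.imwrite("pics/s2.png",cv2.resize(c["color"][200:330,120:300],(720,520))[:,:,::-1])
```

```text
{'clock': 9.95, 'joints': [-0.173, 0.75, 1.776, 1.107, 1.571, -1.007], 'eef_pos': [593.357, 256.377, 68.142], 'eef_rot': [-0.474, 0.498, 0.618, 0.382], 'wrist_force': [0.968, -2.978, 3.497], 'grip_force': 75.711, 'gripper_width': 46.199}
[[-0.056  0.977 -0.205]
 [ 0.253  0.212  0.944]
 [ 0.966  0.001 -0.259]]
```

View pics/s2.png

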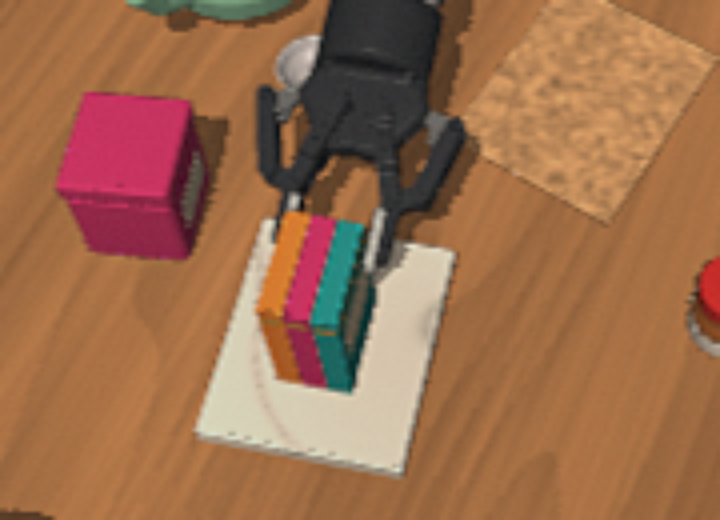

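The side view shows all three cartons held between the pads, squarely on the plinth. Next I'll lift them and turn them over in the air.

>>> apply_moves([
  {"x": 0.4, "y": 0, "z": -0.11, "ax": 0, "ay": 0, "az": 0},
  {"x": 0.7, "y": 0, "z": -0.19, "ax": 0, "ay": 0, "az": 0},
  {"x": 0.8, "y": 0, "z": -0.21, "ax": 0, "ay": 0, "az": 0},
  {"x": 0.8, "y": 0, "z": -0.21, "ax": 0, "ay": 0, "az": 0},
  {"x": 0.5, "y": 0, "z": -0.14, "ax": 0, "ay": 0, "az": 0},
  {"x": 0, "y": 0, "z": 0, "ax": 0, "ay": -0.7, "az": 0},
  {"x": 0, "y": 0, "z": 0, "ax": 0, "ay": -0.8, "az": 0},
  {"x": 0, "y": 0, "z": 0, "ax": 0, "ay": -0.8, "az": 0},
  {"x": 0, "y": 0, "z": 0, "ax": 0, "ay": -0.8, "az": 0},
  {"x": 0, "y": 0, "z": 0, "ax": 0, "ay": -0.8, "az": 0},
], squeeze=80)

```text
clock: 11.25
eef_pos: [592.9, 255.9, 151.8]
eef_rot: [-0.239, 0.597, 0.741, 0.193]
wrist_force: [-0.8, 0.1, -2.2]
gripper_width: 45.5
grip_force: 82.0
```

>>> apply_moves([
  {"x": 0, "y": 0, "z": 0, "ax": 0, "ay": -0.8, "az": 0},
  {"x": 0, "y": 0, "z": 0, "ax": 0, "ay": -0.8, "az": 0},
  {"x": 0, "y": 0, "z": 0, "ax": 0, "ay": -0.8, "az": 0},
  {"x": 0, "y": 0, "z": 0, "ax": 0, "ay": -0.8, "az": 0},
  {"x": 0, "y": 0, "z": 0, "ax": 0, "ay": -0.8, "az": 0},
  {"x": 0, "y": 0, "z": 0, "ax": 0, "ay": -0.8, "az": 0},
  {"x": 0, "y": 0, "z": 0, "ax": 0, "ay": -0.3, "az": 0},
  {"x": 0, "y": 0, "z": 0, "ax": 0, "ay": 0, "az": 0},
])

```text
clock: 12.25
eef_pos: [591.4, 257.6, 150.0]
eef_rot: [0.101, 0.621, 0.773, -0.082]
wrist_force: [0.3, 0.1, -2.4]
gripper_width: 45.7
grip_force: 82.0
```

```bash
cat >> h.py <<'E'
def pile(cam="top",show=None,zmin=None,box=None):
    """centre/yaw of the pile from one fixed camera: cloud of the three cartons"""
    c=capture(cam); W=cloud(c); hsv=cv2.cvtColor(c["color"],cv2.COLOR_RGB2HSV).astype(int)
    if show: cv2.imwrite(show,c["color"][:,:,::-1])
    return c,W
def tool(o):
    q=o["eef_rot"]; return R.from_quat([q[1],q[2],q[3],q[0]]).as_matrix()
E
python3 - <<'E'
from h import *
o=state();M=tool(o);print(M.round(3))
c=capture("side");W=cloud(c)
for n in("teal_mid","pink_mid","orange_mid"):
    m=masks_of(n,c)
    if m:
        p=W[m[0]["pixels"]];p=p[~np.isnan(p[:,0])];p=p[(p[:,2]>80)&(p[:,1]>150)]; print(n,round(m[0]["p"],2),np.percentile(p,[2,50,98],axis=0).round(1).tolist())
        q=(p-o["eef_pos"])@M; print("  tool frame",np.percentile(q,[2,50,98],axis=0).round(1).tolist())
cv2.imwrite("pics/s3.png",cv2.resize(c["color"][160:330,100:320],(770,595))[:,:,::-1])
E
```

```text
{'clock': 12.25, 'joints': [0.513, 0.307, 1.687, -0.263, 1.24, 0.395], 'eef_pos': [591.415, 257.571, 150.035], 'eef_rot': [0.101, 0.621, 0.773, -0.082], 'wrist_force': [0.34, 0.082, -2.417], 'grip_force': 82.024, 'gripper_width': 45.717}
[[-0.207  0.977  0.053]
 [ 0.944  0.214 -0.253]
 [-0.258 -0.002 -0.966]]
teal_mid 0.56 [[559.1, 206.2, 121.9], [567.9, 283.0, 175.9], [588.9, 303.2, 185.7]]
  tool frame [[-55.1, -24.1, -44.6], [24.1, -19.7, -22.4], [53.1, -6.6, 22.4]]
pink_mid 0.64 [[574.3, 210.1, 123.7], [584.8, 301.2, 182.5], [598.0, 306.8, 186.1]]
  tool frame [[-54.6, -7.4, -45.8], [33.8, 0.4, -37.3], [53.8, 9.4, 12.9]]
orange_mid 0.55 [[590.2, 287.8, 124.5], [598.5, 307.4, 176.5], [606.4, 310.1, 186.0]]
  tool frame [[18.0, 9.3, -46.7], [39.7, 16.7, -37.8], [53.5, 25.2, 11.9]]
```

View pics/s3.png

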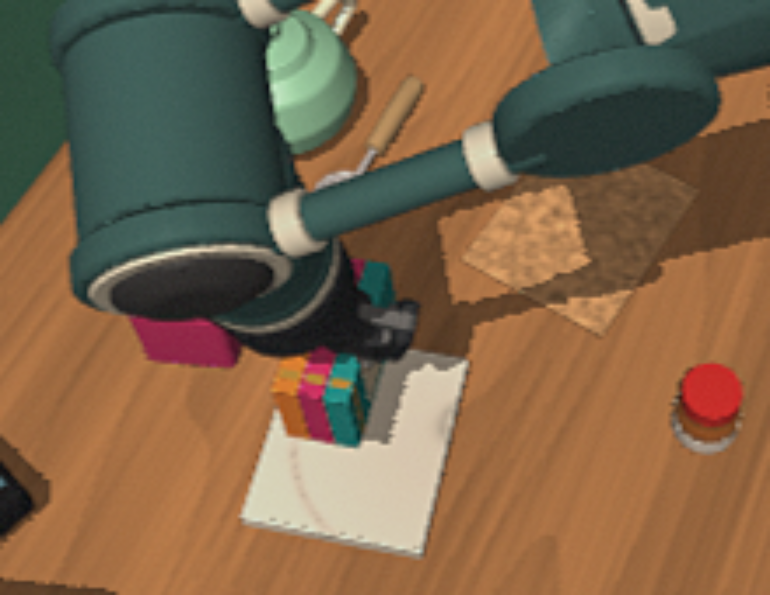

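>>> apply_moves([
  {"x": -0.5, "y": -0.33, "z": 0.29, "ax": 0, "ay": 0, "az": 0},
  {"x": -0.91, "y": -0.6, "z": 0.536, "ax": 0, "ay": 0, "az": 0},
  {"x": -0.91, "y": -0.6, "z": 0.536, "ax": 0, "ay": 0, "az": 0},
  {"x": -0.91, "y": -0.6, "z": 0.536, "ax": 0, "ay": 0, "az": 0},
  {"x": -0.91, "y": -0.6, "z": 0.536, "ax": 0, "ay": 0, "az": 0},
  {"x": -0.91, "y": -0.6, "z": 0.536, "ax": 0, "ay": 0, "az": 0},
  {"x": -0.91, "y": -0.6, "z": 0.536, "ax": 0, "ay": 0, "az": 0},
  {"x": -0.91, "y": -0.6, "z": 0.536, "ax": 0, "ay": 0, "az": 0},
  {"x": -0.91, "y": -0.6, "z": 0.536, "ax": 0, "ay": 0, "az": 0},
  {"x": 0, "y": 0, "z": 0, "ax": 0, "ay": 0, "az": 0},
])

```text
clock: 13.7
eef_pos: [511.2, 13.6, 89.4]
eef_rot: [0.101, 0.623, 0.771, -0.083]
wrist_force: [0.6, -0.1, -2.6]
gripper_width: 45.8
grip_force: 82.5
```

>>> apply_moves([
  {"x": 0.13, "y": 0, "z": 0.48, "ax": 0, "ay": 0, "az": 0},
  {"x": 0.13, "y": 0, "z": 0.48, "ax": 0, "ay": 0, "az": 0},
  {"x": 0.1, "y": 0, "z": 0.39, "ax": 0, "ay": 0, "az": 0},
  {"x": 0.05, "y": 0, "z": 0.2, "ax": 0, "ay": 0, "az": 0},
  {"x": 0.05, "y": 0, "z": 0.2, "ax": 0, "ay": 0, "az": 0},
  {"x": 0, "y": 0, "z": 0, "ax": 0, "ay": 0, "az": 0},
  {"x": 0, "y": 0, "z": 0, "ax": 0, "ay": 0, "az": 0},
])

```text
clock: 14.58
eef_pos: [514.4, 16.4, 45.5]
eef_rot: [0.102, 0.622, 0.772, -0.082]
wrist_force: [0.6, 0.7, -2.7]
gripper_width: 45.9
grip_force: 82.5
```

Run:
```python
from h import *
o=state();M=tool(o);print(M.round(3))
for cam in("side","top"):
    c=capture(cam);W=cloud(c)
    for n in("teal_mid","pink_mid","orange_mid"):
        m=masks_of(n,c)
        if m:
            p=W[m[0]["pixels"]];p=p[~np.isnan(p[:,0])];print(cam,n,round(m[0]["p"],2),np.percentile(p,[2,50,98],axis=0).round(1).tolist())
```

```text
{'clock': 14.575, 'joints': [0.169, 0.13, 2.122, -0.335, 0.905, 0.165], 'eef_pos': [514.365, 16.44, 45.462], 'eef_rot': [0.102, 0.622, 0.772, -0.082], 'wrist_force': [0.608, 0.675, -2.683], 'grip_force': 82.475, 'gripper_width': 45.91}
[[-0.205  0.977  0.056]
 [ 0.944  0.213 -0.253]
 [-0.259  0.001 -0.966]]
side teal_mid 0.68 [[482.3, 15.3, 14.4], [490.8, 53.0, 72.1], [503.5, 62.8, 82.2]]
side pink_mid 0.42 [[499.0, 25.8, 24.6], [507.3, 62.2, 76.3], [516.5, 66.2, 82.2]]
side orange_mid 0.58 [[513.7, 21.2, 9.5], [522.9, 62.7, 78.0], [543.9, 70.0, 86.4]]
top teal_mid 0.64 [[491.3, -35.3, 40.4], [499.7, -9.7, 79.5], [510.8, 17.5, 84.7]]
top orange_mid 0.5 [[519.9, -26.9, 76.1], [531.6, 1.4, 81.1], [542.6, 26.9, 87.3]]
```

>>> apply_moves([
  {"x": 0.04, "y": 0, "z": 0.14, "ax": 0, "ay": 0, "az": 0},
  {"x": 0.03, "y": 0, "z": 0.1, "ax": 0, "ay": 0, "az": 0},
  {"x": 0, "y": 0, "z": 0, "ax": 0, "ay": 0, "az": 0},
  {"x": 0, "y": 0, "z": 0, "ax": 0, "ay": 0, "az": 0},
])

```text
clock: 15.48
eef_pos: [513.9, 16.5, 38.8]
eef_rot: [0.102, 0.622, 0.772, -0.082]
wrist_force: [-0.2, 0.7, -1.8]
gripper_width: 46.2
grip_force: 82.4
```

>>> apply_moves([
  {"x": 0.01, "y": 0, "z": 0.04, "ax": 0, "ay": 0, "az": 0},
  {"x": 0, "y": 0, "z": 0, "ax": 0, "ay": 0, "az": 0},
  {"x": 0, "y": 0, "z": 0, "ax": 0, "ay": 0, "az": 0},
])

```text
clock: 15.85
eef_pos: [514.2, 16.5, 38.2]
eef_rot: [0.102, 0.622, 0.772, -0.082]
wrist_force: [-0.8, -0.2, 1.6]
gripper_width: 45.7
grip_force: 82.9
```

>>> apply_moves([
  {"x": 0, "y": 0, "z": 0, "ax": 0, "ay": 0, "az": 0},
  {"x": 0, "y": 0, "z": 0, "ax": 0, "ay": 0, "az": 0},
  {"x": 0, "y": 0, "z": 0, "ax": 0, "ay": 0, "az": 0},
  {"x": 0, "y": 0, "z": 0, "ax": 0, "ay": 0, "az": 0},
  {"x": 0, "y": 0, "z": 0, "ax": 0, "ay": 0, "az": 0},
  {"x": 0, "y": 0, "z": 0, "ax": 0, "ay": 0, "az": 0},
], fingers=1)

```text
clock: 16.6
eef_pos: [514.0, 16.5, 37.9]
eef_rot: [0.102, 0.622, 0.772, -0.082]
wrist_force: [-0.6, 0.9, -0.2]
gripper_width: 85.4
grip_force: 0.0
```

>>> apply_moves([
  {"x": 0, "y": 0, "z": -0.6, "ax": 0, "ay": 0, "az": 0},
  {"x": 0, "y": 0, "z": -0.9, "ax": 0, "ay": 0, "az": 0},
  {"x": 0, "y": 0, "z": -0.9, "ax": 0, "ay": 0, "az": 0},
  {"x": 0, "y": 0, "z": -0.9, "ax": 0, "ay": 0, "az": 0},
  {"x": 0, "y": 0, "z": -0.9, "ax": 0, "ay": 0, "az": 0},
  {"x": 0, "y": 0, "z": 0, "ax": 0, "ay": 0.75, "az": 0},
  {"x": 0, "y": 0, "z": 0, "ax": 0, "ay": 0.75, "az": 0},
  {"x": 0, "y": 0, "z": 0, "ax": 0, "ay": 0, "az": 0},
])

```text
clock: 17.6
eef_pos: [509.3, 41.4, 140.9]
eef_rot: [0.001, 0.629, 0.778, 0.001]
wrist_force: [0.0, -0.5, -0.0]
gripper_width: 85.7
grip_force: 0.0
```

Run:
```python
from h import *
o=state();M=tool(o);print(M.round(3))
for cam in("side","top","wrist"):
    o=monitor.get_obs();c=capture(cam);W=cloud(c,o)
    # everything at pile-top height near mat
    m=(abs(W[...,2]-72)<7)&(abs(W[...,0]-514)<70)&(abs(W[...,1]-15)<80)
    p=W[m]; print(cam,rect(p[:,:2]),len(p),np.median(p[:,2]))
    for z0 in(34,):
        m=(abs(W[...,2]-z0)<4)&(abs(W[...,0]-517)<60)&(abs(W[...,1]+263)<85)
        if m.sum()>20: print("  box",rect(W[m][:,:2]),m.sum())
    print("  ",[(n,masks_of(n,c)[0]["box"] if masks_of(n,c) else None) for n in()])
cv2.imwrite("pics/w4.png",c["color"][:,:,::-1])
```

```text
{'clock': 17.6, 'joints': [0.032, 0.007, 2.027, -0.0, 1.106, -0.178], 'eef_pos': [509.272, 41.411, 140.884], 'eef_rot': [0.001, 0.629, 0.778, 0.001], 'wrist_force': [0.029, -0.478, -0.021], 'grip_force': 0.0, 'gripper_width': 85.666}
[[-0.209  0.978  0.002]
 [ 0.978  0.209 -0.   ]
 [-0.001  0.002 -1.   ]]
side [514.2  17.6 101.9  48.3 -78.7] 563 71.58572650308838
  box [ 518.7 -262.9  119.8   61.6  -76.9] 122
   []
top [518.3 -15.3  47.8  38.7  11.3] 185 73.0999030149078
  box [ 517.1 -263.8  114.5   62.   -76.8] 146
   []
wrist [513.9  15.8 100.2  48.1 -78.5] 7857 71.2535485785231
   []
```

View pics/w4.png

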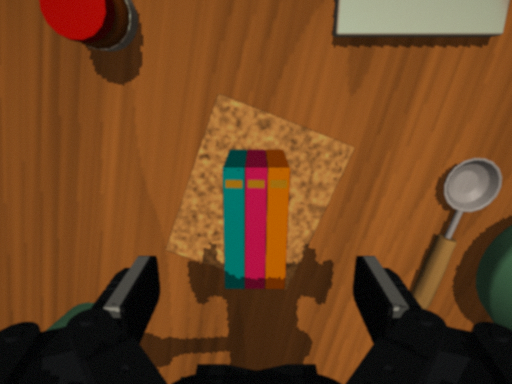

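The wrist view shows the pile (224–290, 150–288) lying level on its long edges in the middle of the mat. I'll look at the box from the same relative pose so any calibration offset cancels out.

>>> apply_moves([
  {"x": -1, "y": -0.2, "z": -0.05, "ax": 0, "ay": 0, "az": 0},
  {"x": -1, "y": -0.2, "z": -0.05, "ax": 0, "ay": 0, "az": 0},
  {"x": -1, "y": -0.2, "z": -0.05, "ax": 0, "ay": 0, "az": 0},
  {"x": -1, "y": -0.2, "z": -0.05, "ax": 0, "ay": 0, "az": 0},
  {"x": -1, "y": -0.2, "z": 0, "ax": 0, "ay": 0, "az": 0},
  {"x": -1, "y": -0.2, "z": 0, "ax": 0, "ay": 0, "az": 0},
  {"x": -1, "y": -0.2, "z": 0, "ax": 0, "ay": 0, "az": 0},
  {"x": -1, "y": -0.2, "z": 0, "ax": 0, "ay": 0, "az": 0},
  {"x": -1, "y": -0.2, "z": 0, "ax": 0, "ay": 0, "az": 0},
  {"x": -1, "y": -0.2, "z": 0, "ax": 0, "ay": 0, "az": 0},
])

```text
clock: 19.0
eef_pos: [512.6, -211.3, 144.0]
eef_rot: [-0.0, 0.627, 0.779, -0.001]
wrist_force: [0.6, -0.7, -0.3]
gripper_width: 85.4
grip_force: 0.0
```

>>> apply_moves([
  {"x": -0.9, "y": 0, "z": 0, "ax": 0, "ay": 0, "az": 0},
  {"x": 0, "y": 0, "z": 0, "ax": 0, "ay": 0, "az": 0},
  {"x": 0, "y": 0, "z": 0, "ax": 0, "ay": 0, "az": 0},
])

```text
clock: 19.38
eef_pos: [517.3, -233.1, 144.0]
eef_rot: [-0.0, 0.627, 0.779, 0.0]
wrist_force: [-0.5, -0.4, -0.2]
gripper_width: 85.1
grip_force: 0.0
```

Run:
```python
from h import *
o=state();M=tool(o)
c=capture("wrist");W=cloud(c,o)
near=(abs(W[...,0]-517)<60)&(abs(W[...,1]+263)<85)
for lo,hi in((31,38),(20,38)):
    m=near&(W[...,2]>lo)&(W[...,2]<hi); print("rim",rect(W[m][:,:2]),m.sum(),np.median(W[m][:,2]))
m=near&(abs(W[...,2]-4)<3)
# cream floor: bright
b=c["color"].min(-1)>110
f=m&b; print("floor",rect(W[f][:,:2]),f.sum(),np.median(W[f][:,2]))
np.save("boxcloud.npy",W)
cv2.imwrite("pics/w5.png",c["color"][:,:,::-1])
```

```text
{'clock': 19.375, 'joints': [-0.467, 0.113, 1.907, 0.0, 1.122, -0.682], 'eef_pos': [517.344, -233.065, 144.033], 'eef_rot': [-0.0, 0.627, 0.779, 0.0], 'wrist_force': [-0.461, -0.434, -0.215], 'grip_force': 0.0, 'gripper_width': 85.096}
rim [ 518.4 -263.8  115.    62.2  -76.8] 1831 33.20955524818805
rim [ 518.3 -263.6  115.3   63.1  -77. ] 2649 32.813112378183064
floor [ 519.7 -270.    93.7   53.7  -76.9] 4994 3.895320921676216
```

View pics/w5.png

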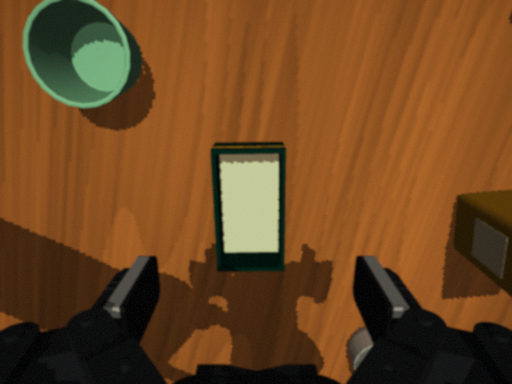

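The wrist view shows the empty box (212–285, 143–271) with a clear cream floor. Measured in the same frame as the pile, the box centre is (518.4, −263.7). I'll go back to the pile and grip it near the top.

>>> apply_moves([
  {"x": 0.976, "y": 0.2, "z": 0, "ax": 0, "ay": 0, "az": 0},
  {"x": 0.976, "y": 0.2, "z": 0, "ax": 0, "ay": 0, "az": 0},
  {"x": 0.976, "y": 0.2, "z": 0, "ax": 0, "ay": 0, "az": 0},
  {"x": 0.976, "y": 0.2, "z": 0, "ax": 0, "ay": 0, "az": 0},
  {"x": 0.976, "y": 0.2, "z": 0, "ax": 0, "ay": 0, "az": 0},
  {"x": 0.976, "y": 0.2, "z": 0, "ax": 0, "ay": 0, "az": 0},
  {"x": 0.976, "y": 0.2, "z": 0, "ax": 0, "ay": 0, "az": 0},
  {"x": 0.976, "y": 0.2, "z": 0, "ax": 0, "ay": 0, "az": 0},
  {"x": 0.976, "y": 0.2, "z": 0, "ax": 0, "ay": 0, "az": 0},
  {"x": 0.976, "y": 0.2, "z": 0, "ax": 0, "ay": 0, "az": 0},
])

```text
clock: 20.68
eef_pos: [513.8, 16.8, 144.4]
eef_rot: [-0.0, 0.627, 0.779, 0.0]
wrist_force: [0.3, 0.6, 0.1]
gripper_width: 85.4
grip_force: 0.0
```

>>> apply_moves([
  {"x": 0, "y": 0, "z": 0.4, "ax": 0, "ay": 0, "az": 0},
  {"x": 0, "y": 0, "z": 0.6, "ax": 0, "ay": 0, "az": 0.07},
  {"x": 0, "y": 0, "z": 0.7, "ax": 0, "ay": 0, "az": 0},
  {"x": 0, "y": 0, "z": 0.7, "ax": 0, "ay": 0, "az": 0},
  {"x": 0, "y": 0, "z": 0.5, "ax": 0, "ay": 0, "az": 0},
  {"x": 0, "y": 0, "z": 0.4, "ax": 0, "ay": 0, "az": 0},
  {"x": 0, "y": 0, "z": 0.2, "ax": 0, "ay": 0, "az": 0},
  {"x": 0, "y": 0, "z": 0, "ax": 0, "ay": 0, "az": 0},
  {"x": 0, "y": 0, "z": 0, "ax": 0, "ay": 0, "az": 0},
])

```text
clock: 21.8
eef_pos: [514.9, 15.2, 57.4]
eef_rot: [0.0, 0.632, 0.775, 0.0]
wrist_force: [0.3, -0.9, 0.1]
gripper_width: 85.4
grip_force: 0.0
```

>>> apply_moves([
  {"x": 0, "y": 0, "z": 0, "ax": 0, "ay": 0, "az": 0},
  {"x": 0, "y": 0, "z": 0, "ax": 0, "ay": 0, "az": 0},
  {"x": 0, "y": 0, "z": 0, "ax": 0, "ay": 0, "az": 0},
  {"x": 0, "y": 0, "z": 0, "ax": 0, "ay": 0, "az": 0},
  {"x": 0, "y": 0, "z": 0, "ax": 0, "ay": 0, "az": 0},
  {"x": 0, "y": 0, "z": 0, "ax": 0, "ay": 0, "az": 0},
  {"x": 0, "y": 0, "z": 0, "ax": 0, "ay": 0, "az": 0},
  {"x": 0, "y": 0, "z": 0, "ax": 0, "ay": 0, "az": 0},
], fingers=-1, squeeze=80)

```text
clock: 22.8
eef_pos: [514.3, 15.2, 56.8]
eef_rot: [-0.0, 0.632, 0.775, 0.0]
wrist_force: [-1.0, -0.8, 0.7]
gripper_width: -0.1
grip_force: 0.0
```

Run:
```python
from h import *
o=state();M=tool(o);print(M.round(3))
c=capture("wrist");W=cloud(c,o);c2=capture("side");W2=cloud(c2)
m=(abs(W2[...,2]-72)<7)&(abs(W2[...,0]-514)<70)&(abs(W2[...,1]-15)<80);print("side",rect(W2[m][:,:2]),m.sum(),np.median(W2[m][:,2]))
cv2.imwrite("pics/w6.png",np.hstack([c["color"],cv2.resize(c2["color"][130:290,200:344],(288,320))[:,:] if 0 else c["color"][:0].reshape(384,0,3)])[:,:,::-1])
for n in("teal_mid","pink_mid","orange_mid"):
    k=masks_of(n,c)
    if k:
        p=W[k[0]["pixels"]];p=p[~np.isnan(p[:,0])];q=(p-o["eef_pos"])@M;print(n,round(k[0]["p"],2),np.percentile(q,[2,50,98],axis=0).round(1).tolist())
```

```text
{'clock': 22.8, 'joints': [-0.019, 0.112, 2.089, 0.0, 0.941, -0.221], 'eef_pos': [514.305, 15.175, 56.817], 'eef_rot': [-0.0, 0.632, 0.775, 0.0], 'wrist_force': [-1.031, -0.752, 0.74], 'grip_force': 0.0, 'gripper_width': -0.067}
[[-0.201  0.98   0.   ]
 [ 0.98   0.201  0.   ]
 [ 0.     0.    -1.   ]]
side [513.9  18.3  98.5  48.  -78.9] 363 71.36012378989096
teal_mid 0.65 [[-20.0, -24.2, -15.7], [26.5, -17.1, -14.3], [50.0, -8.5, 40.8]]
pink_mid 0.93 [[6.9, -8.1, -15.6], [33.7, -0.4, -14.3], [50.2, 7.2, 38.2]]
orange_mid 0.79 [[-17.7, 7.8, -15.7], [27.9, 16.3, -14.3], [50.4, 23.4, 45.8]]
```

View pics/w6.png

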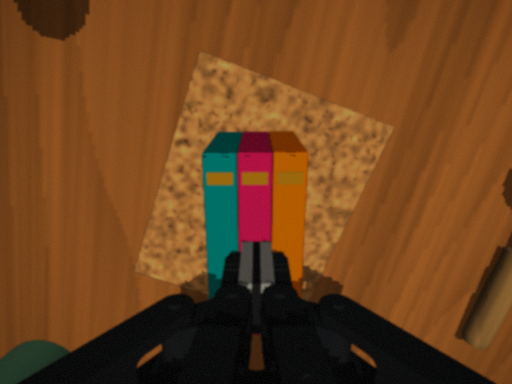

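The wrist view shows the jaws fully shut (at 240–275, 240–290) with nothing between them, and the pile undisturbed beneath. I need to know where the fingertips really are before trying again.

Run:
```python
from h import *
o=state();M=tool(o)
c=capture("wrist");W=cloud(c,o);q=(W-o["eef_pos"])@M
for r in range(225,310,8): print(r,[ (c["color"][r,u].tolist(),q[r,u].round(0).tolist()) for u in(247,256,265)])
c=capture("side");cv2.imwrite("pics/s7.png",cv2.resize(c["color"][130:290,190:350],(600,600),interpolation=cv2.INTER_CUBIC)[:,:,::-1])
W=cloud(c); m=(abs(W[...,0]-514)<60)&(abs(W[...,1]-15)<60)
g=m&(c["color"].max(-1)<90)&(W[...,2]>30); p=W[g]; print("dark side pts z pct",np.percentile(p[:,2],[0,1,3,10,50]),len(p));
```

```text
{'clock': 23.05, 'joints': [-0.019, 0.112, 2.089, 0.0, 0.941, -0.221], 'eef_pos': [514.329, 15.17, 56.827], 'eef_rot': [0.0, 0.632, 0.775, 0.0], 'wrist_force': [0.26, 0.202, 0.01], 'grip_force': 0.0, 'gripper_width': 0.117}
225 [([175, 18, 68], [15.0, -4.0, -15.0]), ([174, 15, 63], [15.0, 0.0, -14.0]), ([174, 15, 61], [15.0, 4.0, -15.0])]
233 [([175, 18, 66], [11.0, -4.0, -15.0]), ([173, 17, 63], [11.0, 0.0, -15.0]), ([173, 17, 65], [11.0, 4.0, -15.0])]
241 [([99, 41, 49], [7.0, -4.0, -16.0]), ([111, 15, 41], [6.0, 0.0, -14.0]), ([80, 42, 45], [6.0, 4.0, -14.0])]
249 [([72, 68, 62], [11.0, -4.0, -32.0]), ([3, 7, 8], [11.0, 0.0, -32.0]), ([72, 70, 64], [11.0, 4.0, -31.0])]
257 [([75, 71, 65], [11.0, -4.0, -38.0]), ([10, 13, 13], [11.0, 0.0, -38.0]), ([71, 68, 62], [11.0, 4.0, -39.0])]
265 [([73, 71, 65], [11.0, -4.0, -45.0]), ([11, 8, 9], [12.0, 0.0, -46.0]), ([71, 69, 63], [12.0, 4.0, -46.0])]
273 [([76, 72, 66], [12.0, -3.0, -51.0]), ([9, 10, 8], [11.0, 0.0, -50.0]), ([74, 71, 64], [11.0, 3.0, -51.0])]
281 [([70, 68, 62], [11.0, -3.0, -57.0]), ([5, 5, 5], [11.0, 0.0, -56.0]), ([66, 64, 58], [11.0, 3.0, -56.0])]
289 [([29, 29, 27], [13.0, -3.0, -64.0]), ([22, 22, 21], [9.0, 0.0, -57.0]), ([28, 29, 27], [12.0, 3.0, -63.0])]
297 [([9, 9, 11], [11.0, -3.0, -65.0]), ([23, 24, 23], [6.0, 0.0, -58.0]), ([13, 15, 15], [12.0, 3.0, -67.0])]
305 [([13, 16, 15], [12.0, -3.0, -71.0]), ([23, 21, 20], [nan, nan, nan]), ([4, 4, 5], [12.0, 3.0, -71.0])]
dark side pts z pct [ 31.42956899  83.50655733 126.81424038 160.14926955 353.75776077] 3907
```

View pics/s7.png

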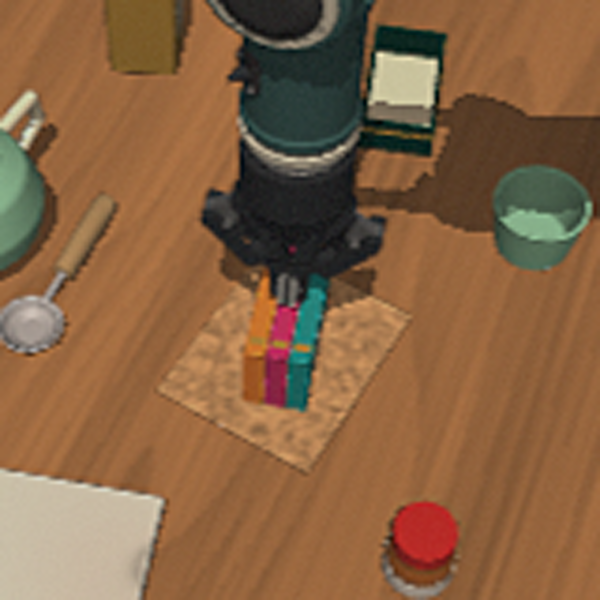

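The wrist depth puts the real fingertips about 28 mm behind the reported TCP. The side view agrees, with the shut jaws at (290, 285) just above the carton tops. So the pads sit about 42 mm further back than documented, and I'll use the measured geometry. I'll open, go 45 mm lower and grip again.

>>> apply_moves([
  {"x": 0, "y": 0, "z": 0, "ax": 0, "ay": 0, "az": 0},
  {"x": 0, "y": 0, "z": 0, "ax": 0, "ay": 0, "az": 0},
  {"x": 0, "y": 0, "z": 0, "ax": 0, "ay": 0, "az": 0},
  {"x": 0, "y": 0, "z": 0, "ax": 0, "ay": 0, "az": 0},
  {"x": 0, "y": 0, "z": 0, "ax": 0, "ay": 0, "az": 0},
  {"x": 0, "y": 0, "z": 0, "ax": 0, "ay": 0, "az": 0},
  {"x": 0, "y": 0, "z": 0, "ax": 0, "ay": 0, "az": 0},
  {"x": 0, "y": 0, "z": 0, "ax": 0, "ay": 0, "az": 0},
], fingers=1)

```text
clock: 24.15
eef_pos: [514.3, 15.2, 56.8]
eef_rot: [-0.0, 0.632, 0.775, -0.0]
wrist_force: [0.3, -0.5, 0.1]
gripper_width: 85.3
grip_force: 0.0
```

>>> apply_moves([
  {"x": 0, "y": 0, "z": 0.3, "ax": 0, "ay": 0, "az": 0},
  {"x": 0, "y": 0, "z": 0.4, "ax": 0, "ay": 0, "az": 0},
  {"x": 0, "y": 0, "z": 0.4, "ax": 0, "ay": 0, "az": 0},
  {"x": 0, "y": 0, "z": 0.4, "ax": 0, "ay": 0, "az": 0},
  {"x": 0, "y": 0, "z": 0.2, "ax": 0, "ay": 0, "az": 0},
  {"x": 0, "y": 0, "z": 0.1, "ax": 0, "ay": 0, "az": 0},
  {"x": 0, "y": 0, "z": 0, "ax": 0, "ay": 0, "az": 0},
])

```text
clock: 25.02
eef_pos: [514.3, 15.2, 11.8]
eef_rot: [-0.0, 0.632, 0.775, -0.0]
wrist_force: [-0.0, 0.1, 0.3]
gripper_width: 85.3
grip_force: 0.0
```

>>> apply_moves([
  {"x": 0, "y": 0, "z": 0, "ax": 0, "ay": 0, "az": 0},
  {"x": 0, "y": 0, "z": 0, "ax": 0, "ay": 0, "az": 0},
  {"x": 0, "y": 0, "z": 0, "ax": 0, "ay": 0, "az": 0},
  {"x": 0, "y": 0, "z": 0, "ax": 0, "ay": 0, "az": 0},
  {"x": 0, "y": 0, "z": 0, "ax": 0, "ay": 0, "az": 0},
  {"x": 0, "y": 0, "z": 0, "ax": 0, "ay": 0, "az": 0},
  {"x": 0, "y": 0, "z": 0, "ax": 0, "ay": 0, "az": 0},
], fingers=-1, squeeze=80)

```text
clock: 25.9
eef_pos: [514.9, 15.1, 12.5]
eef_rot: [0.0, 0.632, 0.775, 0.0]
wrist_force: [-0.2, -0.3, 6.1]
gripper_width: 46.9
grip_force: 82.9
```

Run:
```python
from h import *
o=state();M=tool(o)
c=capture("wrist");W=cloud(c,o);q=(W-o["eef_pos"])@M
cv2.imwrite("pics/w8.png",c["color"][:,:,::-1])
top=(abs(W[...,2]-72)<5)&(abs(q[...,1])<26)&(q[...,0]>14)&(q[...,0]<60);print("pile in tool, visible part",rect(q[top][:,:2]),np.percentile(q[top],[1,99],axis=0).round(1).tolist())
f=(abs(abs(q[...,1])-32)<9)&(abs(q[...,0]-8)<10)
print("finger z", np.percentile(q[f][:,2],[50,90,95,98,99.5]).round(1),f.sum())
```

```text
{'clock': 25.9, 'joints': [-0.019, 0.176, 2.115, -0.0, 0.85, -0.221], 'eef_pos': [514.935, 15.125, 12.477], 'eef_rot': [0.0, 0.632, 0.775, 0.0], 'wrist_force': [-0.247, -0.286, 6.091], 'grip_force': 82.878, 'gripper_width': 46.945}
pile in tool, visible part [32.4  0.3 48.4 36.8 89.9] [[14.4, -23.1, -60.2], [50.4, 23.6, -55.7]]
finger z [-73.5 -45.9 -36.3   6.9   7.7] 8982
```

View pics/w8.png

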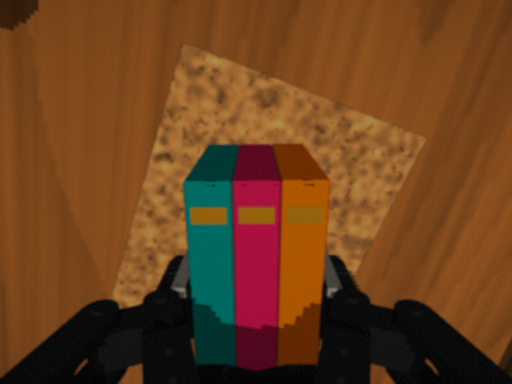

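The wrist view shows the pile gripped evenly, pads at (180, 280) and (335, 280), all three cartons flush. Now I'll lift, carry it to the box and lean it.

>>> apply_moves([
  {"x": 0, "y": 0, "z": -0.4, "ax": 0, "ay": 0, "az": 0},
  {"x": 0, "y": 0, "z": -0.7, "ax": 0, "ay": 0, "az": 0},
  {"x": 0, "y": 0, "z": -0.7, "ax": 0, "ay": 0, "az": 0},
  {"x": 0, "y": 0, "z": -0.6, "ax": 0, "ay": 0, "az": 0},
  {"x": 0, "y": 0, "z": 0, "ax": 0, "ay": 0, "az": -0.15},
  {"x": -0.5, "y": -0.1, "z": 0, "ax": 0, "ay": 0, "az": 0},
  {"x": -0.8, "y": -0.17, "z": 0, "ax": 0, "ay": 0, "az": 0},
  {"x": -0.9, "y": -0.2, "z": 0, "ax": 0, "ay": 0, "az": 0},
  {"x": -0.9, "y": -0.2, "z": 0, "ax": 0, "ay": 0, "az": 0},
  {"x": -0.9, "y": -0.2, "z": 0, "ax": 0, "ay": 0, "az": 0},
])

```text
clock: 27.2
eef_pos: [514.6, -88.5, 70.7]
eef_rot: [-0.001, 0.622, 0.783, -0.001]
wrist_force: [-0.1, 0.0, -2.1]
gripper_width: 47.1
grip_force: 82.6
```

>>> apply_moves([
  {"x": -0.9, "y": -0.2, "z": 0, "ax": 0, "ay": 0, "az": 0},
  {"x": -0.9, "y": -0.2, "z": 0, "ax": 0, "ay": 0, "az": 0},
  {"x": -0.9, "y": -0.2, "z": 0, "ax": 0, "ay": 0, "az": 0},
  {"x": -0.9, "y": -0.2, "z": 0, "ax": 0, "ay": 0, "az": 0},
  {"x": -0.9, "y": -0.2, "z": 0, "ax": 0, "ay": 0, "az": 0},
  {"x": -0.9, "y": -0.2, "z": 0, "ax": 0, "ay": 0, "az": 0},
  {"x": -0.9, "y": -0.2, "z": 0, "ax": 0, "ay": 0, "az": 0},
  {"x": -0.68, "y": -0.12, "z": 0, "ax": 0, "ay": 0, "az": 0},
  {"x": 0, "y": 0, "z": 0, "ax": 0, "ay": -0.6, "az": 0},
  {"x": 0, "y": 0, "z": 0, "ax": 0, "ay": -0.7, "az": 0},
])

```text
clock: 28.45
eef_pos: [518.7, -267.5, 72.2]
eef_rot: [0.09, 0.619, 0.777, -0.071]
wrist_force: [-1.5, 0.4, -2.9]
gripper_width: 47.4
grip_force: 82.4
```

>>> apply_moves([
  {"x": 0, "y": 0, "z": 0, "ax": 0, "ay": -0.7, "az": 0},
  {"x": 0, "y": 0, "z": 0, "ax": 0, "ay": 0, "az": 0},
  {"x": 0, "y": 0, "z": 0, "ax": 0, "ay": 0, "az": 0},
])

```text
clock: 28.82
eef_pos: [518.7, -265.9, 72.1]
eef_rot: [0.136, 0.612, 0.771, -0.107]
wrist_force: [1.3, 0.4, -2.2]
gripper_width: 47.0
grip_force: 82.5
```

```bash
cat > ins.py <<'E'
from h import *
o=state();M=tool(o)
az=np.degrees(np.arctan2(M[1,1],M[0,1]));th=np.degrees(np.arcsin(-M[2,0]))
print("yaw",round(az,2),"theta",round(th,2),"roll",round(np.degrees(np.arcsin(M[2,1])),2))
B=np.array([518.4,-263.7]);a=np.radians(103.1);u=np.array([np.cos(a),np.sin(a)]);v=np.array([u[1],-u[0]])
def tcp(s,z,t,l=-0.2):
    t=np.radians(t);ts=s-.6*np.cos(t)-26.5*np.sin(t);tz=z-26.5*np.cos(t)+.6*np.sin(t)
    return np.r_[B+ts*u+l*v,tz]
p=o["eef_pos"]; up=M[:,0]*-.6  # current pile centre
C=p+M[:,0]*.6-M[:,2]*26.5
d=C[:2]-B; print("pile centre s,l,z",(d@u).round(1),(d@v).round(1),C[2].round(1))
Mi=M
for s,z,t in((7.3,72,20),(7.3,60,20),(5,54,14),(3.4,49,10),(1.6,43,5),(0,38,0)):
    T=tcp(s,z,t); dl=(T-p)@Mi/25; print((s,z,t),"rows x,y,z",dl.round(2),"ay after",round((th-t)/10,2))
    Mi=Mi@R.from_euler("y",th-t,degrees=True).as_matrix();p=T;th=t
E
python3 ins.py
python3 - <<'E'
from h import *
o=monitor.get_obs();M=tool(o);C=o["eef_pos"]+M[:,0]*.6-M[:,2]*26.5
c=capture("side");W=cloud(c);q=(W-C)@M   # pile frame, side camera
m=(abs(q[...,1])<30)&(abs(q[...,0])<60)&(abs(q[...,2])<45)&(c["color"].max(-1)>100)
p=q[m];print("pile frame side",np.percentile(p,[1,99],axis=0).round(1).tolist(),m.sum())
E
```

```text
{'clock': 28.825, 'joints': [-0.333, 0.114, 2.101, -0.422, 0.781, -0.282], 'eef_pos': [518.72, -265.866, 72.135], 'eef_rot': [0.136, 0.612, 0.771, -0.107], 'wrist_force': [1.296, 0.424, -2.174], 'grip_force': 82.479, 'gripper_width': 46.979}
yaw 13.1 theta 19.92 roll 0.02
pile centre s,l,z 7.4 -0.2 96.8
(7.3, 72, 20) rows x,y,z [ 0.33 -0.    0.94] ay after -0.01
(7.3, 60, 20) rows x,y,z [ 0.16 -0.    0.45] ay after 0.0
(5, 54, 14) rows x,y,z [ 0.11 -0.    0.25] ay after 0.6
(3.4, 49, 10) rows x,y,z [ 0.06 -0.    0.21] ay after 0.4
(1.6, 43, 5) rows x,y,z [ 0.06 -0.    0.25] ay after 0.5
(0, 38, 0) rows x,y,z [ 0.05 -0.    0.2 ] ay after 0.5
pile frame side [[-5.1, -20.8, -37.5], [50.9, 23.4, 28.9]] 214
```

>>> apply_moves([
  {"x": 0.13, "y": 0, "z": 0.36, "ax": 0, "ay": 0, "az": 0},
  {"x": 0.12, "y": 0, "z": 0.34, "ax": 0, "ay": 0, "az": 0},
  {"x": 0.08, "y": 0, "z": 0.24, "ax": 0, "ay": 0, "az": 0},
  {"x": 0.08, "y": 0, "z": 0.22, "ax": 0, "ay": 0, "az": 0},
  {"x": 0.08, "y": 0, "z": 0.22, "ax": 0, "ay": 0, "az": 0},
  {"x": 0, "y": 0, "z": 0, "ax": 0, "ay": 0, "az": 0},
  {"x": 0, "y": 0, "z": 0, "ax": 0, "ay": 0, "az": 0},
])

```text
clock: 29.75
eef_pos: [518.5, -266.0, 35.4]
eef_rot: [0.136, 0.612, 0.771, -0.108]
wrist_force: [0.4, -0.8, -2.0]
gripper_width: 47.4
grip_force: 82.5
```

```bash
python3 ins.py
python3 - <<'E'
from h import *
a=capture("side");b=capture("top")
cv2.imwrite("pics/s9.png",np.hstack([cv2.resize(a["color"][80:240,230:370],(350,400),interpolation=2),cv2.resize(b["color"][160:260,260:360],(400,400),interpolation=2)])[:,:,::-1])
E
```

```text
{'clock': 29.75, 'joints': [-0.333, 0.167, 2.124, -0.459, 0.712, -0.232], 'eef_pos': [518.5, -266.02, 35.401], 'eef_rot': [0.136, 0.612, 0.771, -0.108], 'wrist_force': [0.436, -0.783, -1.974], 'grip_force': 82.479, 'gripper_width': 47.362}
yaw 13.09 theta 20.01 roll 0.02
pile centre s,l,z 7.4 -0.4 60.1
(7.3, 72, 20) rows x,y,z [-0.16  0.01 -0.45] ay after 0.0
(7.3, 60, 20) rows x,y,z [ 0.16 -0.    0.45] ay after 0.0
(5, 54, 14) rows x,y,z [ 0.11 -0.    0.25] ay after 0.6
(3.4, 49, 10) rows x,y,z [ 0.06 -0.    0.21] ay after 0.4
(1.6, 43, 5) rows x,y,z [ 0.06 -0.    0.25] ay after 0.5
(0, 38, 0) rows x,y,z [ 0.05 -0.    0.2 ] ay after 0.5
```

View pics/s9.png

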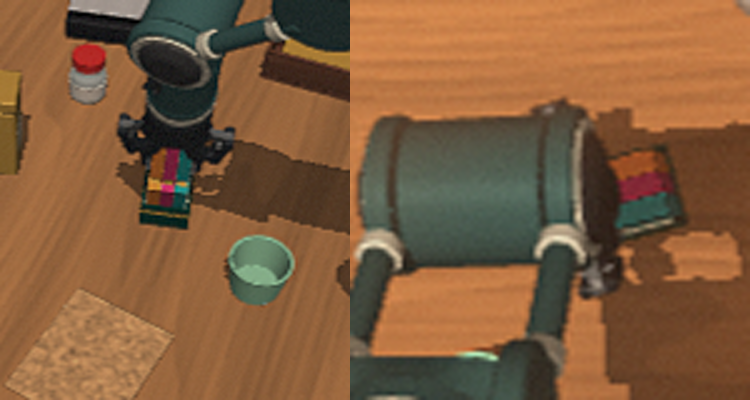

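The left view shows the low (+y) end inside the box near (168, 210), cartons leaning with the far end high and no contact force. Now I'll bring it level step by step.

>>> apply_moves([
  {"x": 0.06, "y": 0.01, "z": 0.12, "ax": 0, "ay": 0.3, "az": 0},
  {"x": 0.05, "y": 0, "z": 0.13, "ax": 0, "ay": 0.3, "az": 0},
  {"x": 0.03, "y": 0, "z": 0.1, "ax": 0, "ay": 0.2, "az": 0},
  {"x": 0.03, "y": 0, "z": 0.11, "ax": 0, "ay": 0.2, "az": 0},
  {"x": 0, "y": 0, "z": 0, "ax": 0, "ay": 0, "az": 0},
  {"x": 0, "y": 0, "z": 0, "ax": 0, "ay": 0, "az": 0},
])

```text
clock: 30.6
eef_pos: [518.3, -265.1, 23.1]
eef_rot: [0.068, 0.62, 0.78, -0.054]
wrist_force: [1.4, 0.7, -2.3]
gripper_width: 47.3
grip_force: 82.4
```

```bash
python3 ins.py | grep -v "20)"
```

```text
{'clock': 30.6, 'joints': [-0.428, 0.216, 2.054, -0.199, 0.774, -0.521], 'eef_pos': [518.284, -265.09, 23.074], 'eef_rot': [0.068, 0.62, 0.78, -0.054], 'wrist_force': [1.43, 0.696, -2.295], 'grip_force': 82.443, 'gripper_width': 47.258}
yaw 13.08 theta 10.04 roll -0.0
pile centre s,l,z 3.9 -0.4 49.1
(5, 54, 14) rows x,y,z [0.11 0.   0.25] ay after 0.6
(3.4, 49, 10) rows x,y,z [0.06 0.   0.21] ay after 0.4
(1.6, 43, 5) rows x,y,z [ 0.06 -0.    0.25] ay after 0.5
(0, 38, 0) rows x,y,z [ 0.05 -0.    0.2 ] ay after 0.5
```

>>> apply_moves([
  {"x": 0.01, "y": 0, "z": 0.12, "ax": 0, "ay": 0.25, "az": 0},
  {"x": 0.03, "y": 0, "z": 0.13, "ax": 0, "ay": 0.25, "az": 0},
  {"x": 0.02, "y": 0, "z": 0.1, "ax": 0, "ay": 0.25, "az": 0},
  {"x": 0.02, "y": 0, "z": 0.08, "ax": 0, "ay": 0.25, "az": 0},
  {"x": 0, "y": 0, "z": 0, "ax": 0, "ay": 0, "az": 0},
  {"x": 0, "y": 0, "z": 0, "ax": 0, "ay": 0, "az": 0},
])

```text
clock: 31.35
eef_pos: [518.0, -264.1, 12.0]
eef_rot: [0.0, 0.622, 0.783, -0.0]
wrist_force: [-0.7, 1.0, -3.2]
gripper_width: 47.1
grip_force: 82.4
```

```bash
python3 ins.py | grep -v "20)"
```

```text
{'clock': 31.35, 'joints': [-0.514, 0.288, 1.974, -0.001, 0.88, -0.742], 'eef_pos': [517.996, -264.074, 12.049], 'eef_rot': [0.0, 0.622, 0.783, -0.0], 'wrist_force': [-0.696, 0.965, -3.183], 'grip_force': 82.439, 'gripper_width': 47.118}
yaw 13.1 theta 0.04 roll -0.02
pile centre s,l,z 0.3 -0.5 38.5
(5, 54, 14) rows x,y,z [0.11 0.   0.25] ay after 0.6
(3.4, 49, 10) rows x,y,z [0.06 0.   0.21] ay after 0.4
(1.6, 43, 5) rows x,y,z [0.06 0.   0.25] ay after 0.5
(0, 38, 0) rows x,y,z [0.05 0.   0.2 ] ay after 0.5
```

Level, no wall contact. I'll lower until it touches the floor.

>>> apply_moves([
  {"x": 0, "y": 0, "z": 0.05, "ax": 0, "ay": 0, "az": 0},
  {"x": 0, "y": 0, "z": 0, "ax": 0, "ay": 0, "az": 0},
  {"x": 0, "y": 0, "z": 0, "ax": 0, "ay": 0, "az": 0},
])

```text
clock: 31.72
eef_pos: [518.1, -264.2, 10.9]
eef_rot: [0.0, 0.622, 0.783, -0.0]
wrist_force: [-0.1, 1.2, -2.0]
gripper_width: 47.1
grip_force: 82.4
```

>>> apply_moves([
  {"x": 0, "y": 0, "z": 0.03, "ax": 0, "ay": 0, "az": 0},
  {"x": 0, "y": 0, "z": 0, "ax": 0, "ay": 0, "az": 0},
  {"x": 0, "y": 0, "z": 0, "ax": 0, "ay": 0, "az": 0},
])

```text
clock: 32.1
eef_pos: [518.3, -264.3, 10.5]
eef_rot: [0.0, 0.622, 0.783, 0.0]
wrist_force: [-1.8, 1.6, 2.3]
gripper_width: 47.3
grip_force: 83.0
```

>>> apply_moves([
  {"x": 0, "y": 0, "z": 0, "ax": 0, "ay": 0, "az": 0},
  {"x": 0, "y": 0, "z": 0, "ax": 0, "ay": 0, "az": 0},
  {"x": 0, "y": 0, "z": 0, "ax": 0, "ay": 0, "az": 0},
  {"x": 0, "y": 0, "z": 0, "ax": 0, "ay": 0, "az": 0},
  {"x": 0, "y": 0, "z": 0, "ax": 0, "ay": 0, "az": 0},
  {"x": 0, "y": 0, "z": 0, "ax": 0, "ay": 0, "az": 0},
], fingers=1)

```text
clock: 32.85
eef_pos: [518.2, -264.3, 10.1]
eef_rot: [0.0, 0.622, 0.783, 0.0]
wrist_force: [0.1, 0.1, 0.3]
gripper_width: 85.0
grip_force: 0.0
```

>>> apply_moves([
  {"x": 0, "y": 0, "z": -0.5, "ax": 0, "ay": 0, "az": 0},
  {"x": 0, "y": 0, "z": -0.8, "ax": 0, "ay": 0, "az": 0},
  {"x": 0, "y": 0, "z": -1, "ax": 0, "ay": 0, "az": 0},
  {"x": 0, "y": 0, "z": -1, "ax": 0, "ay": 0, "az": 0},
  {"x": 0, "y": 0, "z": -1, "ax": 0, "ay": 0, "az": 0},
  {"x": 0, "y": 0, "z": -1, "ax": 0, "ay": 0, "az": 0},
  {"x": 0.5, "y": 0, "z": -0.5, "ax": 0, "ay": 0, "az": 0},
  {"x": 0.5, "y": 0, "z": 0, "ax": 0, "ay": 0, "az": 0},
  {"x": 0, "y": 0, "z": 0, "ax": 0, "ay": 0, "az": 0},
])

```text
clock: 33.98
eef_pos: [511.5, -238.3, 154.2]
eef_rot: [-0.001, 0.621, 0.783, -0.0]
wrist_force: [0.1, 0.4, 0.2]
gripper_width: 85.4
grip_force: 0.0
```

Run:
```python
from h import *
o=state();c=capture("wrist");W=cloud(c,o)
for n in("teal_mid","pink_mid","orange_mid"):
    k=masks_of(n,c)
    if k:
        p=W[k[0]["pixels"]];p=p[~np.isnan(p[:,0])];t=p[abs(p[:,2]-70)<5];print(n,round(k[0]["p"],2),rect(t[:,:2]),np.percentile(t[:,2],[3,50,97]).round(1))
```

```text
{'clock': 33.975, 'joints': [-0.48, 0.099, 1.903, 0.0, 1.141, -0.71], 'eef_pos': [511.486, -238.325, 154.211], 'eef_rot': [-0.001, 0.621, 0.783, -0.0], 'wrist_force': [0.07, 0.355, 0.204], 'grip_force': 0.0, 'gripper_width': 85.42}
teal_mid 0.58 [ 503.1 -267.4   99.5   16.8  -77. ] [68.  69.3 70.5]
pink_mid 0.83 [ 518.1 -263.9   99.7   17.2  -77.3] [67.9 69.3 70.5]
orange_mid 0.86 [ 533.8 -260.4  100.5   16.5  -76.9] [68.  69.3 70.5]
```

All three cartons stand level on the box floor (tops at about 69–70 mm, as expected), and the gripper is clear of everything.

```bash
python3 -c "
from station import order
print(order.finish_job())"
```

```text
the job is handed in; nothing more can be done
None
```

The job is handed in at about 34 s: the pile was laid over and released mid-mat, then leaned +y end first into the gift box, levelled and released; the final wrist check showed all three cartons level in the box.

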